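Put the reagent vessels back in their own spill dishes

TASK

The three vessels on the white board stand in the wrong steel spill dishes: change them round so that the tallest one (white bottle) stands in the middle of the largest dish, the brown bottle in the middle of the medium dish and the small beaker in the middle of the smallest dish. A dish holds one vessel, so use the empty rubber pad as the free spot to park one on the way. Keep the vessels upright and leave the timer and the small card box where they are.

Things in the scene. Friction and masses are not known exactly. Their poses are not given: they have to be found in the camera images.
- tall_bottle_center (a point): white plastic screw-cap bottle, the tallest of the three vessels: 132 mm tall, round body 55 mm in diameter up to about 95 mm, then a shoulder and a white cap 34 mm across over the top 20 mm; about 0.12 kg. Easily gripped round the upper part of the straight body (or by the cap). Origin of this point on its axis half-way up; z along its axis, up when it stands. Starts standing upright in a wrong dish; loose.
- amber_bottle_center (a point): brown glass bottle with a red screw cap, the middle one in height: 108 mm tall, round body 51 mm in diameter up to about 77 mm, then a shoulder and a cap 33 mm across over the top 18 mm; about 0.2 kg. Easily gripped round the upper part of the straight body (or by the cap). Origin of this point on its axis half-way up; z along its axis, up when it stands. Starts standing upright in a wrong dish; loose.
- beaker_center (a point): small empty clear glass beaker, open at the top, the shortest of the three vessels: 56 mm tall, 43 mm in diameter, straight sides; about 35 g. Stiff enough to be gripped round the outside. Origin of this point on its axis half-way up; z along its axis, up when it stands. Starts standing upright in a wrong dish; loose.
- dish_large: round flat steel spill dish, fixed on the long white bench board (top 10 mm above z = 0), the largest of the three: 112 mm outer diameter, 8 mm high rim 3 mm thick, flat inner floor 4 mm above its underside, 106 mm inner diameter. Origin on its axis at the underside; z up.
- dish_medium: round flat steel spill dish, fixed on the long white bench board (top 10 mm above z = 0), the middle one of the three: 94 mm outer diameter, 8 mm high rim 3 mm thick, flat inner floor 4 mm above its underside, 88 mm inner diameter. Origin on its axis at the underside; z up.
- dish_small: round flat steel spill dish, fixed on the long white bench board (top 10 mm above z = 0), the smallest of the three: 76 mm outer diameter, 8 mm high rim 3 mm thick, flat inner floor 4 mm above its underside, 70 mm inner diameter. Origin on its axis at the underside; z up.
- rest_pad: empty dark rubber pad, 90 x 90 mm square, 4 mm thick, fixed flat on the white board in the row of dishes: the free spot where a vessel may be stood for a while. Origin at the centre of its underside; z up.
- timer: white countdown timer lying at the left end of the board, 58 x 66 x 18 mm, loose; a bystander, to be left alone. Origin at the centre of its underside.
- septa_box: small card box, blue and white, 45 x 62 x 32 mm, loose, at the right end of the board; a bystander, to be left alone. Origin at the centre of its underside.

How it is judged:
By the outcome, as a careful person would: the job done as asked, in the order asked, and still so for the second after the job is handed in, with the robot touching nothing.
It also fails if it takes over 125 s, if anything falls off the work surface, if the arm or the gripper's body presses on something with over 40 N, if the wrist force passes 120 N, or if a joint passes its speed limit or range.

ROBOT

A 6-joint arm with a two-finger parallel gripper is mounted at the origin on a cart in front of the work surface, level with it; the furniture and walls round the work are solid. World frame = base frame: x ahead of the robot, y to its left, z up, the work surface at z = 0. Lengths are in m, angles in rad, forces in N, time in s.
With the tool pointing down it reaches from about 0.375 to 0.925 m from the base axis. Payload 5.7 kg.
Tool frame: the origin (TCP) lies at the very end of the fingers, on their centre line; the grasp point (between the pads) lies 19 mm behind it (ctrl.grip_depth is the distance from the TCP to the grasp point, in m); z points along the fingers, y is the line along which they close (so a half turn about z gives the same grasp; the last joint's range is limited). The gripper opens to 85 mm and grips with 20 to 120 N. Pads are 22 mm wide; open, the fingers measure 114 mm over their backs; the gripper's body (76 mm by 85 mm) begins 54 mm behind the grasp point. The pads swing forward as they close: fully open they stand 13 mm farther back than shut.
Start: joints at [1.151, 0.359, 1.51, -0, 1.272, -0.115], TCP at [0.18, 0.572, 0.231] pointing down, gripper open.
Joint ranges: [-2.97, 2.97], [-1.01, 2.36], [0.21, 2.38], [-0.96, 4.11], [0.2, 2.71], [-2.98, 2.98]. Speed limits (rad/s): [2.39, 2.39, 3.14, 3.14, 3.14, 3.14].

INTERFACE

Orientations are given as a unit quaternion [w, x, y, z].
In Python, from rig import ctrl gives the robot as it stands.
- The arm moves only by the tool send_rows, never from a script. Its argument "increments" is a list of rows, each an object with "offset": the shift along the tool's x, y, z normalised to -1 to 1, where 1 is 0.04 m, a list of three; "twist": the turn about the tool's z normalised to -1 to 1, where 1 is pi rad; "claw": the opening, from 0 (shut) to 1 (fully open). A call has 1 to 5 rows; each row shifts and turns the commanded pose from where the row before left it, along the tool's axes as they then stand; what a row does not reach is not made up. A row lasts 1/12 s, in which the tool goes at most 41.7 mm and 7.16 degrees, less where a joint would pass 70% of its speed; a pose out of reach is approached as far as the arm can. A call with a number of a shift or a turn outside -1 to 1 is refused whole. A call with a gripper value outside its range is refused whole. The fingers move at their own pace and stop on an object; "grip_force" is the grip in N (left out, the last holds). Time passes only in rows, so rows that do not move let the fingers close. It gives the time, the measured TCP pose, the force, the opening and the grip force at its end, in the units of the state.
- ctrl.state(): the state, without advancing time (a new reading comes with each control period).
- ctrl.read_camera(name): name is "scene" or "top" or "wrist"; returns a dict with "img" (420x560x3 uint8, red, green, blue), "fx", "fy", "cx", "cy" (pixels), "distortion" ([k1, k2, p1, p2, k3] as OpenCV has them; the pictures are not rectified), "extrinsics" (4x4, takes a point from camera to world coordinates). Camera axes: x right, y up, looking along -z (the intrinsics and any distortion apply to the point x, -y, -z); pixel columns grow to the right and rows downward; lengths in m; the calibration is good to about 2 mm. A picture is of the moment at which its call begins. There is no depth.
- ctrl.sign_off(): hands the job in; it is judged then, once.
The state is a dict: "time_s": time; "joint_positions": joint angles; "dq": joint speeds; "joint_efforts": joint torques, N m; "eef_pos": TCP position; "tcp_rot": TCP orientation; "ft_force": force on the tool from outside, world axes, zero at the start; "moment": the same for the moment, N m; "width": opening from 0.0 (shut) to 1.0 (fully open); "grasp_force": force on a finger pad.
Only numpy, scipy, OpenCV 4.12 (cv2) and the standard library are available. Lean on these libraries where they do the work, as an engineer would, in place of code of your own. Each camera call takes 0.05 s, during which the arm holds its last target. There are 200 camera calls.

## Working session

There is one attempt and no reset: what is moved stays moved. The work goes in short steps, Python scripts to look and compute and a tool call to move; the robot and the scene stay as the last step left them, time stands still between calls to the robot, and variables do not carry over. Pictures are saved under pics/ and viewed, at most 14 in all, crops included, and the job is handed in when it is done.

Besides the shell and the picture viewer there is one more tool, called after "Call:" as a command line: name --argument value ..., lists and objects as JSON in quotes. send_rows: Moves the arm, as the interface text tells. Scaled input: -1 to 1 covers 0.04 m each way for a shift and pi rad each way for a turn. Its arguments: {"type":"object","properties":{"increments":{"type":"array"},"grip_force":{"type":"number"}},"required":["increments"]}

```bash
mkdir -p pics; ls; python3 - <<'E'
from rig import ctrl
import cv2
for n in("top","scene"):
    c=ctrl.read_camera(n)
    cv2.imwrite(f"pics/{n}0.png",c["img"][:,:,::-1]); print(n,c["fx"],c["fy"],c["cx"],c["cy"],c["distortion"],c["extrinsics"])
print(ctrl.state())
E
```

```text
pics
top 461.16890629342674 461.16890629342674 281.7753908238993 212.24597700943085 [-0.03609091  0.          0.          0.          0.        ] [[-0.17902801  0.96379801 -0.19759142  0.29558216]
 [-0.98383477 -0.17624753  0.0317168   0.12110395]
 [-0.00425641  0.2000755   0.97977124  1.17738791]
 [ 0.          0.          0.          1.        ]]
scene 404.98675769094314 404.98675769094314 281.15446622615906 203.7234300948839 [-0.0327774  0.         0.         0.         0.       ] [[ 0.88532831  0.28698443 -0.36583291  0.06312745]
 [-0.46475734  0.56978553 -0.67775    -0.73563535]
 [ 0.0139426   0.77005479  0.63782538  0.8672431 ]
 [ 0.          0.          0.          1.        ]]
{'time_s': 0.1, 'joint_positions': array([ 1.15091498e+00,  3.59439099e-01,  1.51132044e+00, -4.20744347e-06,
        1.27248724e+00, -1.15148257e-01]), 'dq': array([-0.0009149 , -0.000568  , -0.00267815, -0.00015818,  0.00228945,
        0.00075515]), 'joint_efforts': array([ 6.25121356e-04, -5.28652024e+01, -2.79350942e+01, -1.34398360e-04,
        5.08240541e-03, -1.69354809e-05]), 'eef_pos': array([0.17981151, 0.57178926, 0.23053542]), 'tcp_rot': array([-2.16683271e-04,  1.51777019e-01,  9.88414413e-01, -7.98176389e-04]), 'ft_force': array([-0.00515165, -0.2020363 , -0.90973654]), 'moment': array([-0.01045244, -0.0599884 ,  0.01902834]), 'grasp_force': 0.0, 'width': 0.9996007896814851}
```

View pics/top0.png

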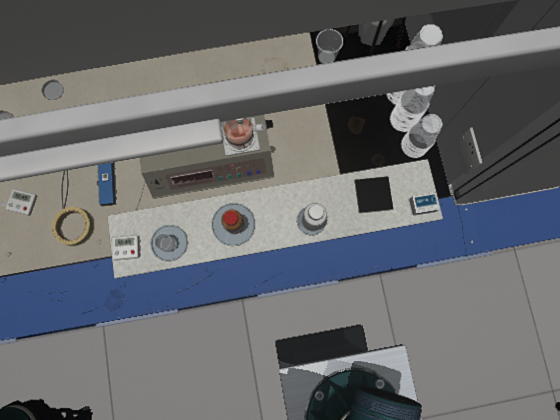

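View pics/scene0.png

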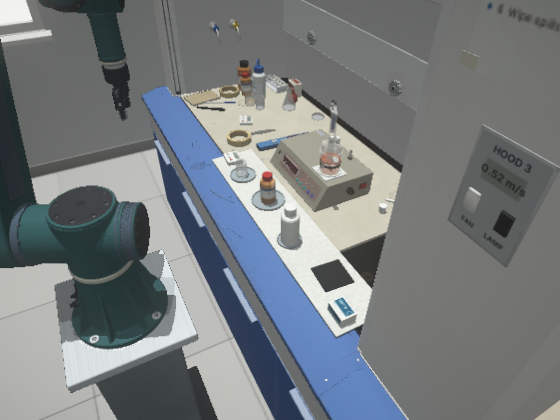

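The top view shows the timer at (124,246), the beaker in the left, probably medium dish at (169,243), and the amber bottle in the largest dish at (234,224). The white bottle stands in the smallest dish at (313,219), the empty pad is at (375,194) and the card box at (425,204). The scene view agrees with this.

```bash
cat > h.py <<'E'
from rig import ctrl
import numpy as np, cv2
from scipy.spatial.transform import Rotation as R
def cam(n):
    c=ctrl.read_camera(n); c["K"]=np.array([[c["fx"],0,c["cx"]],[0,c["fy"],c["cy"]],[0,0,1.]]); c["D"]=np.array(c["distortion"]); c["E"]=np.array(c["extrinsics"]); return c
def ray2z(c,uv,z):
    p=cv2.undistortPoints(np.array(uv,float).reshape(-1,1,2),c["K"],c["D"])[:,0]
    d=np.c_[p[:,0],-p[:,1],-np.ones(len(p))]@c["E"][:3,:3].T; o=c["E"][:3,3]
    return o+d*((z-o[2])/d[:,2])[:,None]
def proj(c,P):
    q=(np.array(P,float).reshape(-1,3)-c["E"][:3,3])@c["E"][:3,:3]
    return cv2.projectPoints(q*[1,-1,-1],np.zeros(3),np.zeros(3),c["K"],c["D"])[0][:,0]
def circ(x,y,z,r,n=60):
    t=np.linspace(0,2*np.pi,n); return np.c_[x+r*np.cos(t),y+r*np.sin(t),0*t+z]
def tool(): # pose and helper: world offset -> tool units
    s=ctrl.state(); q=s["tcp_rot"]; return s,R.from_quat([q[1],q[2],q[3],q[0]])
E
python3 - <<'E'
from h import *
c=cam("top")
for n,uv,z in [("med rim",(169,243),.018),("large rim",(234,224),.018),("small rim",(313,219),.018),("pad",(375,194),.014),("box",(425,204),.042),("timer",(124,246),.028),("bkr top",(165,242),.07),("amber cap",(232,218),.122),("white cap",(316,212),.146),("board corners",(110,215),.01),("",(438,160),.01),("",(113,277),.01),("",(455,208),.01)]:
    print(n,ray2z(c,[uv],z).round(3))
im=c["img"][150:290,100:460,::-1]
cv2.imwrite("pics/top1.png",cv2.resize(im,None,fx=2.2,fy=2.2,interpolation=cv2.INTER_CUBIC))
E
```

```text
med rim [[0.502 0.38  0.018]]
large rim [[0.521 0.209 0.018]]
small rim [[0.498 0.008 0.018]]
pad [[ 0.534 -0.163  0.014]]
box [[ 0.48  -0.276  0.042]]
timer [[0.513 0.491 0.028]]
bkr top [[0.497 0.377 0.07 ]]
amber cap [[0.516 0.204 0.122]]
white cap [[0.49  0.011 0.146]]
board corners [[0.604 0.524 0.01 ]]
 [[ 0.596 -0.35   0.01 ]]
 [[0.443 0.533 0.01 ]]
 [[ 0.461 -0.361  0.01 ]]
```

View pics/top1.png

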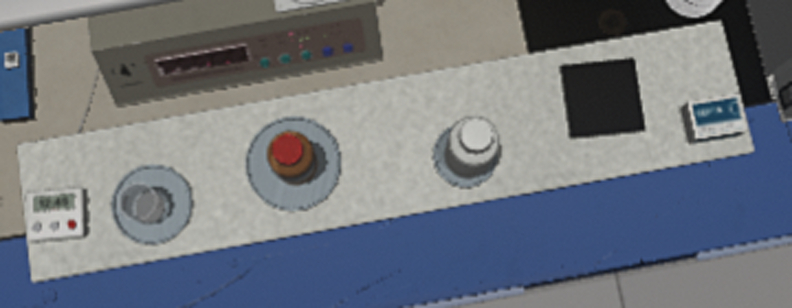

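The crop confirms it: medium dish at (169,243), large dish at (234,224), small dish partly hidden at about (312,221). I'll go towards the amber bottle at this height and take a close look from there.

Call:
send_rows --increments '[{"offset": [-0.4, -0.23, 0], "twist": 0, "claw": 1}, {"offset": [-0.83, -0.48, 0], "twist": 0, "claw": 1}, {"offset": [-0.83, -0.48, 0], "twist": 0, "claw": 1}, {"offset": [-0.83, -0.48, 0], "twist": 0, "claw": 1}, {"offset": [-0.83, -0.48, 0], "twist": 0, "claw": 1}]' --grip_force 30

```text
time_s: 0.57
eef_pos: [0.2967, 0.4442, 0.231]
tcp_rot: [-0.0, 0.151, 0.988, -0.0]
ft_force: [1.2, -0.2, -0.6]
width: 0.999
grasp_force: 0.0
```

Call:
send_rows --increments '[{"offset": [-0.83, -0.48, 0], "twist": 0, "claw": 1}, {"offset": [-0.83, -0.48, 0], "twist": 0, "claw": 1}, {"offset": [-0.83, -0.48, 0], "twist": 0, "claw": 1}, {"offset": [-0.4, -0.25, 0], "twist": 0, "claw": 1}, {"offset": [0, 0, 0], "twist": 0, "claw": 1}]'

```text
time_s: 0.98
eef_pos: [0.3887, 0.3435, 0.2312]
tcp_rot: [0.001, 0.154, 0.988, -0.001]
ft_force: [0.1, -0.0, 0.3]
width: 1.002
grasp_force: 0.0
```

```bash
python3 - <<'E'
from h import *
s,r=tool(); print(s["eef_pos"],s["joint_positions"].round(2),r.as_matrix().round(3).tolist())
c=cam("wrist"); print(c["E"].round(3).tolist(),c["fx"])
im=c["img"][:,:,::-1].copy()
for x,y,rr,z in[(.502,.38,.047,.018),(.521,.209,.056,.018),(.498,.008,.038,.018),(.516,.204,.0165,.122),(.49,.011,.017,.146)]:
    cv2.polylines(im,[np.int32(proj(c,circ(x,y,z,rr)))],True,(0,0,255))
cv2.imwrite("pics/w1.png",im)
E
```

```text
[0.38868261 0.3435143  0.2311516 ] [ 0.59  0.24  1.68 -0.    1.22 -0.67] [[-0.953, 0.304, 0.001], [0.304, 0.953, -0.001], [-0.001, -0.001, -1.0]]
[[0.305, -0.912, -0.274, 0.32], [0.952, 0.292, 0.09, 0.365], [-0.002, -0.288, 0.958, 0.374], [0.0, 0.0, 0.0, 1.0]] 331.43660061559626
```

View pics/w1.png

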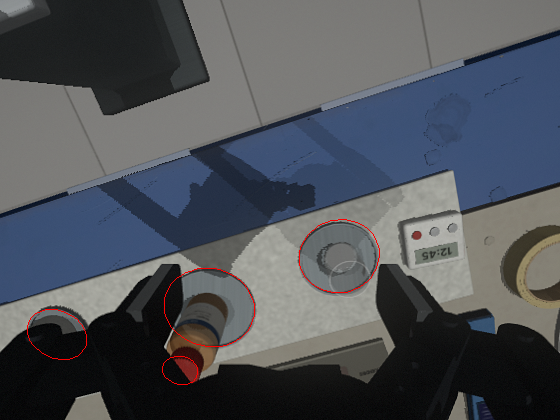

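The close view matches the dish estimates: the overlays sit on the medium dish (340,257) and the large dish (210,308). The amber cap is a few px off at (186,364), about 4 mm, which I've corrected for. Moving over the amber bottle.

Call:
send_rows --increments '[{"offset": [-0.8, -0.45, 0], "twist": 0, "claw": 1}, {"offset": [-0.85, -0.48, 0], "twist": 0, "claw": 1}, {"offset": [-0.85, -0.48, 0], "twist": 0, "claw": 1}, {"offset": [-0.85, -0.48, 0], "twist": 0, "claw": 1}, {"offset": [-0.74, -0.4, 0], "twist": 0, "claw": 1}]'

```text
time_s: 1.45
eef_pos: [0.5154, 0.2095, 0.2312]
tcp_rot: [-0.0, 0.151, 0.988, 0.0]
ft_force: [1.3, 0.6, -0.3]
width: 0.999
grasp_force: 0.0
```

Call:
send_rows --increments '[{"offset": [0, 0, 0], "twist": 0, "claw": 1}, {"offset": [0, 0, 0], "twist": 0, "claw": 1}]'

```text
time_s: 1.62
eef_pos: [0.5152, 0.2099, 0.231]
tcp_rot: [-0.0, 0.153, 0.988, 0.0]
ft_force: [-0.7, 0.5, 0.1]
width: 1.001
grasp_force: 0.0
```

```bash
python3 - <<'E'
from h import *
s,r=tool(); print(s["eef_pos"])
c=cam("wrist"); im=c["img"][:,:,::-1].copy()
hsv=cv2.cvtColor(im,cv2.COLOR_BGR2HSV)
m=(((hsv[...,0]<8)|(hsv[...,0]>172))&(hsv[...,1]>150)&(hsv[...,2]>60)).astype(np.uint8)
n,l,st,ce=cv2.connectedComponentsWithStats(m); i=1+st[1:,4].argmax(); print(st[i],ce[i],ray2z(c,[ce[i]],.118))
for x,y,rr,z in[(.502,.38,.047,.018),(.521,.209,.056,.018),(.498,.008,.038,.018),(.517,.207,.0165,.122),(.49,.011,.017,.146)]:
    cv2.polylines(im,[np.int32(proj(c,circ(x,y,z,rr)))],True,(0,0,255))
cv2.imwrite("pics/w2.png",im)
E
```

```text
[0.51522837 0.20992331 0.23096744]
[261 189  34  15 249] [279.6184739  195.99196787] [[0.51068388 0.2105048  0.118     ]]
```

View pics/w2.png

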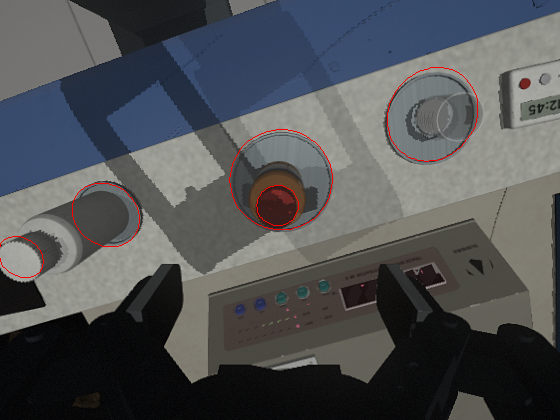

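Overlays for the amber cap (277,206), all the dishes and the white cap (20,257) agree with the picture. Descending and gripping the amber bottle.

Call:
send_rows --increments '[{"offset": [-0.07, -0.06, 0.6], "twist": 0, "claw": 1}, {"offset": [0, 0, 0.9], "twist": 0, "claw": 1}, {"offset": [0, 0, 0.9], "twist": 0, "claw": 1}, {"offset": [0, 0, 0.9], "twist": 0, "claw": 1}, {"offset": [0, 0, 0.6], "twist": 0, "claw": 1}]'

```text
time_s: 2.08
eef_pos: [0.5133, 0.2084, 0.0725]
tcp_rot: [-0.002, 0.151, 0.989, -0.001]
ft_force: [-0.5, 0.9, -0.8]
width: 0.998
grasp_force: 0.0
```

Call:
send_rows --increments '[{"offset": [0, 0, 0.3], "twist": 0, "claw": 1}, {"offset": [0, 0, 0.15], "twist": 0, "claw": 1}, {"offset": [0, 0, 0], "twist": 0, "claw": 0.7}, {"offset": [0, 0, 0], "twist": 0, "claw": 0.3}, {"offset": [0, 0, 0], "twist": 0, "claw": 0.3}]'

```text
time_s: 2.5
eef_pos: [0.5173, 0.2078, 0.0585]
tcp_rot: [0.001, 0.151, 0.988, 0.0]
ft_force: [-0.4, -0.2, -0.1]
width: 0.605
grasp_force: 0.0
```

Call:
send_rows --increments '[{"offset": [0, 0, 0], "twist": 0, "claw": 0.3}, {"offset": [0, 0, 0], "twist": 0, "claw": 0.3}, {"offset": [0, 0, 0], "twist": 0, "claw": 0.3}, {"offset": [0, 0, 0], "twist": 0, "claw": 0.3}, {"offset": [0, 0, 0], "twist": 0, "claw": 0.3}]'

```text
time_s: 2.92
eef_pos: [0.5177, 0.2075, 0.0588]
tcp_rot: [0.001, 0.152, 0.988, 0.001]
ft_force: [-1.5, 2.2, 7.6]
width: 0.581
grasp_force: 32.2
```

Gripped (49 mm opening, about 32 N). Lifting clear of the white bottle and going to the pad.

Call:
send_rows --increments '[{"offset": [0, 0, -0.3], "twist": 0, "claw": 0.3}, {"offset": [0, 0, -0.8], "twist": 0, "claw": 0.3}, {"offset": [0, 0, -0.9], "twist": 0, "claw": 0.3}, {"offset": [0, 0, -0.9], "twist": 0, "claw": 0.3}, {"offset": [0, 0, -0.9], "twist": 0, "claw": 0.3}]' --grip_force 45

```text
time_s: 3.33
eef_pos: [0.5159, 0.2064, 0.2108]
tcp_rot: [-0.0, 0.152, 0.988, -0.0]
ft_force: [1.2, 0.7, -2.3]
width: 0.576
grasp_force: 47.9
```

Call:
send_rows --increments '[{"offset": [0, 0, -0.7], "twist": 0, "claw": 0.3}, {"offset": [-0.15, -0.4, 0], "twist": 0, "claw": 0.3}, {"offset": [-0.29, -0.79, 0], "twist": 0, "claw": 0.3}, {"offset": [-0.29, -0.79, 0], "twist": 0, "claw": 0.3}, {"offset": [-0.29, -0.79, 0], "twist": 0, "claw": 0.3}]'

```text
time_s: 3.75
eef_pos: [0.5218, 0.0878, 0.2377]
tcp_rot: [0.0, 0.151, 0.988, -0.0]
ft_force: [0.9, -1.3, -3.5]
width: 0.574
grasp_force: 47.9
```

Call:
send_rows --increments '[{"offset": [-0.29, -0.79, 0], "twist": 0, "claw": 0.3}, {"offset": [-0.29, -0.79, 0], "twist": 0, "claw": 0.3}, {"offset": [-0.29, -0.79, 0], "twist": 0, "claw": 0.3}, {"offset": [-0.29, -0.79, 0], "twist": 0, "claw": 0.3}, {"offset": [-0.29, -0.79, 0], "twist": 0, "claw": 0.3}]'

```text
time_s: 4.17
eef_pos: [0.5295, -0.0809, 0.2374]
tcp_rot: [-0.0, 0.152, 0.988, -0.0]
ft_force: [0.1, 0.2, -1.9]
width: 0.574
grasp_force: 47.9
```

Call:
send_rows --increments '[{"offset": [-0.29, -0.79, 0], "twist": 0, "claw": 0.3}, {"offset": [-0.29, -0.79, 0], "twist": 0, "claw": 0.3}, {"offset": [-0.15, -0.4, 0], "twist": 0, "claw": 0.3}, {"offset": [0, 0, 0], "twist": 0, "claw": 0.3}, {"offset": [0, 0, 0], "twist": 0, "claw": 0.3}]'

```text
time_s: 4.58
eef_pos: [0.5338, -0.1644, 0.2371]
tcp_rot: [-0.0, 0.153, 0.988, 0.0]
ft_force: [-0.7, 0.7, -2.5]
width: 0.574
grasp_force: 47.9
```

```bash
python3 - <<'E'
from h import *
s,r=tool(); print(s["eef_pos"],s["joint_positions"].round(2))
c=cam("wrist"); im=c["img"][:,:,::-1].copy()
for x,y,rr,z in[(.502,.38,.047,.018),(.521,.209,.056,.018),(.498,.008,.038,.018),(.534,-.163,.045,.014),(.49,.011,.017,.146)]:
    cv2.polylines(im,[np.int32(proj(c,circ(x,y,z,rr)))],True,(0,0,255))
cv2.imwrite("pics/w3.png",im)
E
```

```text
[ 0.53380015 -0.16444862  0.23713328] [-0.42  0.29  1.59  0.    1.26 -1.69]
```

View pics/w3.png

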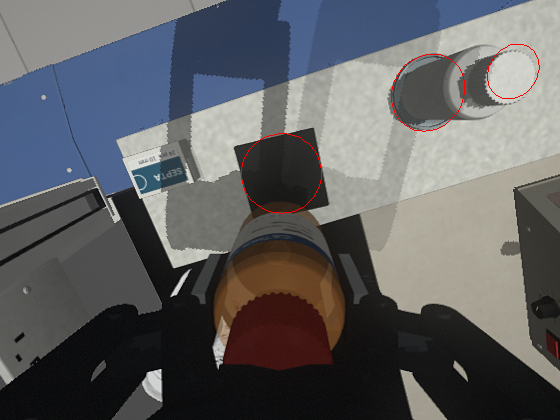

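The bottle is held upright and the pad, centre (282,172), lies under the overlay. Lowering onto the pad.

Call:
send_rows --increments '[{"offset": [0, 0, 0.5], "twist": 0, "claw": 0.3}, {"offset": [0, 0, 0.9], "twist": 0, "claw": 0.3}, {"offset": [0, 0, 0.9], "twist": 0, "claw": 0.3}, {"offset": [0, 0, 0.8], "twist": 0, "claw": 0.3}, {"offset": [0, 0, 0.6], "twist": 0, "claw": 0.3}]'

```text
time_s: 5.05
eef_pos: [0.5327, -0.1613, 0.087]
tcp_rot: [-0.001, 0.151, 0.989, 0.001]
ft_force: [-0.2, -0.2, -3.3]
width: 0.575
grasp_force: 47.9
```

Call:
send_rows --increments '[{"offset": [0, 0, 0.4], "twist": 0, "claw": 0.3}, {"offset": [0, 0, 0.2], "twist": 0, "claw": 0.3}, {"offset": [0, 0, 0.1], "twist": 0, "claw": 0.3}, {"offset": [0, 0, 0], "twist": 0, "claw": 0.3}, {"offset": [0, 0, 0], "twist": 0, "claw": 0.3}]'

```text
time_s: 5.47
eef_pos: [0.5351, -0.1634, 0.0623]
tcp_rot: [0.001, 0.152, 0.988, -0.0]
ft_force: [-0.8, -0.7, -1.4]
width: 0.571
grasp_force: 48.0
```

Call:
send_rows --increments '[{"offset": [0, 0, 0.03], "twist": 0, "claw": 0.3}, {"offset": [0, 0, 0.03], "twist": 0, "claw": 0.3}, {"offset": [0, 0, 0], "twist": 0, "claw": 0.3}, {"offset": [0, 0, 0], "twist": 0, "claw": 0.3}]'

```text
time_s: 5.8
eef_pos: [0.5346, -0.1637, 0.0594]
tcp_rot: [0.0, 0.152, 0.988, -0.0]
ft_force: [-0.4, -0.8, -2.4]
width: 0.574
grasp_force: 48.0
```

Call:
send_rows --increments '[{"offset": [0, 0, 0.03], "twist": 0, "claw": 0.3}, {"offset": [0, 0, 0.02], "twist": 0, "claw": 0.3}, {"offset": [0, 0, 0], "twist": 0, "claw": 0.3}, {"offset": [0, 0, 0], "twist": 0, "claw": 0.3}]'

```text
time_s: 6.13
eef_pos: [0.535, -0.1639, 0.0589]
tcp_rot: [0.001, 0.152, 0.988, -0.0]
ft_force: [-4.0, 1.0, 14.0]
width: 0.574
grasp_force: 49.9
```

Contact, so release, rise and move over the white bottle.

Call:
send_rows --increments '[{"offset": [0, 0, 0], "twist": 0, "claw": 1}, {"offset": [0, 0, 0], "twist": 0, "claw": 1}, {"offset": [0, 0, 0], "twist": 0, "claw": 1}, {"offset": [0, 0, 0], "twist": 0, "claw": 1}, {"offset": [0, 0, 0], "twist": 0, "claw": 1}]'

```text
time_s: 6.55
eef_pos: [0.5343, -0.1636, 0.0568]
tcp_rot: [-0.0, 0.152, 0.988, -0.0]
ft_force: [-0.8, 0.4, -0.6]
width: 1.002
grasp_force: 0.0
```

Call:
send_rows --increments '[{"offset": [0, 0, -0.4], "twist": 0, "claw": 1}, {"offset": [0, 0, -0.9], "twist": 0, "claw": 1}, {"offset": [0, 0, -1], "twist": 0, "claw": 1}, {"offset": [0, 0, -1], "twist": 0, "claw": 1}, {"offset": [0, 0, -1], "twist": 0, "claw": 1}]'

```text
time_s: 6.97
eef_pos: [0.5338, -0.1633, 0.2304]
tcp_rot: [-0.0, 0.152, 0.988, 0.0]
ft_force: [0.6, -0.3, -0.4]
width: 1.0
grasp_force: 0.0
```

Call:
send_rows --increments '[{"offset": [0.3, 0.4, 0], "twist": 0, "claw": 1}, {"offset": [0.5, 0.8, 0], "twist": 0, "claw": 1}, {"offset": [0.5, 0.8, 0], "twist": 0, "claw": 1}, {"offset": [0.5, 0.8, 0], "twist": 0, "claw": 1}, {"offset": [0.4, 0.7, 0], "twist": 0, "claw": 1}]'

```text
time_s: 7.38
eef_pos: [0.491, -0.0017, 0.2288]
tcp_rot: [-0.0, 0.152, 0.988, 0.0]
ft_force: [1.1, 0.5, -0.8]
width: 0.995
grasp_force: 0.0
```

Call:
send_rows --increments '[{"offset": [0.2, 0.33, 0], "twist": 0, "claw": 1}, {"offset": [0, 0, 0], "twist": 0, "claw": 1}, {"offset": [0, 0, 0], "twist": 0, "claw": 1}]'

```text
time_s: 7.63
eef_pos: [0.4886, 0.0119, 0.2289]
tcp_rot: [0.0, 0.151, 0.989, -0.0]
ft_force: [0.3, -0.4, 0.2]
width: 1.001
grasp_force: 0.0
```

```bash
python3 - <<'E'
from h import *
s,r=tool(); print(s["eef_pos"],s["joint_positions"].round(2))
c=cam("wrist"); im=c["img"][:,:,::-1].copy()
for x,y,rr,z in[(.502,.38,.047,.018),(.521,.209,.056,.018),(.498,.008,.038,.018),(.5345,-.163,.0165,.122),(.49,.011,.017,.146)]:
    cv2.polylines(im,[np.int32(proj(c,circ(x,y,z,rr)))],True,(0,0,255))
cv2.imwrite("pics/w4.png",im)
E
```

```text
[0.48859768 0.01191271 0.22889996] [-0.12  0.2   1.75 -0.    1.19 -1.38]
```

View pics/w4.png

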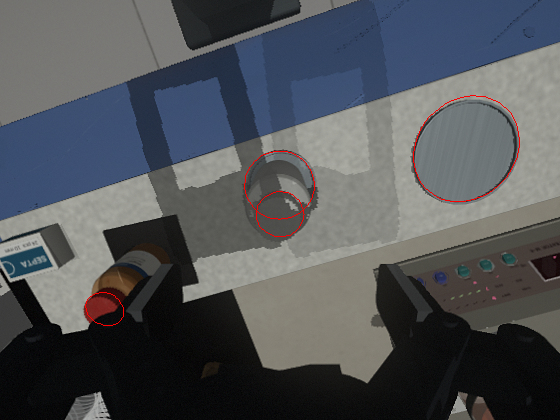

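White bottle standing under the gripper, cap at (280,215) matching the overlay; amber bottle upright on the pad (104,309); the large dish is empty at (466,150). Descending on the white bottle.

Call:
send_rows --increments '[{"offset": [0, 0, 0.6], "twist": 0, "claw": 1}, {"offset": [0, 0, 0.9], "twist": 0, "claw": 1}, {"offset": [0, 0, 0.9], "twist": 0, "claw": 1}, {"offset": [0, 0, 0.7], "twist": 0, "claw": 1}, {"offset": [0, 0, 0.4], "twist": 0, "claw": 1}]'

```text
time_s: 8.1
eef_pos: [0.4874, 0.01, 0.0859]
tcp_rot: [-0.002, 0.153, 0.988, -0.0]
ft_force: [-0.8, 0.5, -0.8]
width: 1.002
grasp_force: 0.0
```

Call:
send_rows --increments '[{"offset": [0, 0, 0.2], "twist": 0, "claw": 1}, {"offset": [0, 0, 0.07], "twist": 0, "claw": 1}, {"offset": [0, 0, 0], "twist": 0, "claw": 0.4}, {"offset": [0, 0, 0], "twist": 0, "claw": 0.4}, {"offset": [0, 0, 0], "twist": 0, "claw": 0.4}]' --grip_force 35

```text
time_s: 8.52
eef_pos: [0.4902, 0.0109, 0.0795]
tcp_rot: [0.001, 0.152, 0.988, -0.0]
ft_force: [0.5, -0.6, 6.3]
width: 0.624
grasp_force: 35.7
```

Call:
send_rows --increments '[{"offset": [0, 0, 0], "twist": 0, "claw": 0.4}, {"offset": [0, 0, 0], "twist": 0, "claw": 0.4}, {"offset": [0, 0, 0], "twist": 0, "claw": 0.4}, {"offset": [0, 0, 0], "twist": 0, "claw": 0.4}]'

```text
time_s: 8.85
eef_pos: [0.49, 0.011, 0.0795]
tcp_rot: [0.002, 0.152, 0.988, -0.0]
ft_force: [0.0, -1.3, 7.3]
width: 0.625
grasp_force: 37.1
```

Call:
send_rows --increments '[{"offset": [0, 0, -0.3], "twist": 0, "claw": 0.4}, {"offset": [0, 0, -0.6], "twist": 0, "claw": 0.4}, {"offset": [0, 0, -0.6], "twist": 0, "claw": 0.4}, {"offset": [0.06, 0.4, 0], "twist": 0, "claw": 0.4}, {"offset": [0.12, 0.8, 0], "twist": 0, "claw": 0.4}]'

```text
time_s: 9.27
eef_pos: [0.4977, 0.0578, 0.1402]
tcp_rot: [0.002, 0.153, 0.988, -0.0]
ft_force: [1.1, -0.3, -1.6]
width: 0.628
grasp_force: 37.7
```

Call:
send_rows --increments '[{"offset": [0.13, 0.8, 0], "twist": 0, "claw": 0.4}, {"offset": [0.13, 0.8, 0], "twist": 0, "claw": 0.4}, {"offset": [0.13, 0.8, 0], "twist": 0, "claw": 0.4}, {"offset": [0.13, 0.8, 0], "twist": 0, "claw": 0.4}, {"offset": [0.06, 0.53, 0], "twist": 0, "claw": 0.4}]'

```text
time_s: 9.68
eef_pos: [0.5189, 0.2117, 0.1386]
tcp_rot: [0.0, 0.151, 0.989, 0.001]
ft_force: [0.3, -0.5, -0.2]
width: 0.626
grasp_force: 37.7
```

Call:
send_rows --increments '[{"offset": [0, 0, 0], "twist": 0, "claw": 0.4}, {"offset": [0, 0, 0], "twist": 0, "claw": 0.4}, {"offset": [0, 0, 0], "twist": 0, "claw": 0.4}]'

```text
time_s: 9.93
eef_pos: [0.5183, 0.2082, 0.1381]
tcp_rot: [-0.0, 0.151, 0.988, -0.0]
ft_force: [0.2, -0.6, -2.0]
width: 0.626
grasp_force: 37.7
```

```bash
python3 - <<'E'
from h import *
s,r=tool(); print(s["eef_pos"],s["ft_force"])
c=cam("wrist"); im=c["img"][:,:,::-1].copy()
for x,y,rr,z in[(.502,.38,.047,.018),(.521,.208,.056,.018),(.498,.008,.038,.018),(.502,.38,.0215,.014),(.502,.38,.0215,.07)]:
    cv2.polylines(im,[np.int32(proj(c,circ(x,y,z,rr)))],True,(0,0,255))
cv2.imwrite("pics/w5.png",im)
E
```

```text
[0.51834849 0.20822586 0.13807742] [ 0.19814964 -0.56076145 -1.96867175]
```

View pics/w5.png

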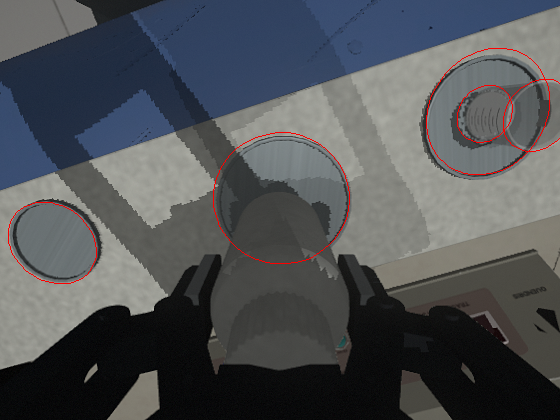

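The large dish (283,200) is under the held white bottle and about 3–4 mm further in x. The small dish is empty at (57,240). Correcting and lowering.

Call:
send_rows --increments '[{"offset": [-0.1, 0.03, 0.2], "twist": 0, "claw": 0.4}, {"offset": [0, 0, 0.6], "twist": 0, "claw": 0.4}, {"offset": [0, 0, 0.4], "twist": 0, "claw": 0.4}, {"offset": [0, 0, 0.15], "twist": 0, "claw": 0.4}, {"offset": [0, 0, 0.05], "twist": 0, "claw": 0.4}]'

```text
time_s: 10.4
eef_pos: [0.522, 0.2074, 0.0805]
tcp_rot: [-0.002, 0.152, 0.988, -0.001]
ft_force: [0.7, -0.6, -2.6]
width: 0.623
grasp_force: 37.6
```

Call:
send_rows --increments '[{"offset": [0, 0, 0.02], "twist": 0, "claw": 0.4}, {"offset": [0, 0, 0], "twist": 0, "claw": 0.4}, {"offset": [0, 0, 0], "twist": 0, "claw": 0.4}]'

```text
time_s: 10.65
eef_pos: [0.5239, 0.2086, 0.0821]
tcp_rot: [0.001, 0.152, 0.988, 0.0]
ft_force: [0.5, -0.6, -1.2]
width: 0.628
grasp_force: 37.7
```

Call:
send_rows --increments '[{"offset": [0, 0, 0.03], "twist": 0, "claw": 0.4}, {"offset": [0, 0, 0.03], "twist": 0, "claw": 0.4}, {"offset": [0, 0, 0], "twist": 0, "claw": 0.4}, {"offset": [0, 0, 0], "twist": 0, "claw": 0.4}]'

```text
time_s: 10.98
eef_pos: [0.5237, 0.2088, 0.0795]
tcp_rot: [0.001, 0.152, 0.988, 0.0]
ft_force: [-0.1, 0.1, 3.8]
width: 0.621
grasp_force: 38.1
```

Call:
send_rows --increments '[{"offset": [0, 0, 0], "twist": 0, "claw": 1}, {"offset": [0, 0, 0], "twist": 0, "claw": 1}, {"offset": [0, 0, 0], "twist": 0, "claw": 1}, {"offset": [0, 0, 0], "twist": 0, "claw": 1}, {"offset": [0, 0, 0], "twist": 0, "claw": 1}]'

```text
time_s: 11.4
eef_pos: [0.523, 0.2086, 0.0788]
tcp_rot: [-0.0, 0.152, 0.988, -0.0]
ft_force: [0.1, 0.7, 0.5]
width: 0.998
grasp_force: 0.0
```

Call:
send_rows --increments '[{"offset": [0, 0, -0.4], "twist": 0, "claw": 1}, {"offset": [0, 0, -0.8], "twist": 0, "claw": 1}, {"offset": [0, 0, -0.9], "twist": 0, "claw": 1}, {"offset": [0, 0, -0.9], "twist": 0, "claw": 1}, {"offset": [0, 0, -0.5], "twist": 0, "claw": 1}]'

```text
time_s: 11.82
eef_pos: [0.5246, 0.209, 0.2228]
tcp_rot: [0.002, 0.152, 0.988, 0.001]
ft_force: [0.3, 0.1, 0.0]
width: 1.0
grasp_force: 0.0
```

Call:
send_rows --increments '[{"offset": [0.36, 0.77, 0], "twist": 0, "claw": 1}, {"offset": [0.35, 0.8, 0], "twist": 0, "claw": 1}, {"offset": [0.35, 0.8, 0], "twist": 0, "claw": 1}, {"offset": [0.35, 0.8, 0], "twist": 0, "claw": 1}, {"offset": [0.35, 0.7, 0], "twist": 0, "claw": 1}]'

```text
time_s: 12.23
eef_pos: [0.5021, 0.3793, 0.2189]
tcp_rot: [0.0, 0.152, 0.988, 0.0]
ft_force: [1.6, 0.3, 0.3]
width: 1.004
grasp_force: 0.0
```

Call:
send_rows --increments '[{"offset": [0, 0, 0.3], "twist": 0, "claw": 1}, {"offset": [0, 0, 0], "twist": 0, "claw": 1}, {"offset": [0, 0, 0], "twist": 0, "claw": 1}]'

```text
time_s: 12.48
eef_pos: [0.5015, 0.3766, 0.2058]
tcp_rot: [-0.001, 0.151, 0.988, -0.001]
ft_force: [-0.6, -0.3, 0.5]
width: 1.005
grasp_force: 0.0
```

```bash
python3 - <<'E'
from h import *
s,r=tool(); print(s["eef_pos"],s["ft_force"])
c=cam("wrist"); im=c["img"][:,:,::-1].copy()
for x,y,rr,z in[(.504,.379,.047,.018),(.522,.208,.056,.018),(.523,.2085,.017,.146),(.504,.379,.0215,.014),(.504,.379,.0215,.07)]:
    cv2.polylines(im,[np.int32(proj(c,circ(x,y,z,rr)))],True,(0,0,255))
cv2.imwrite("pics/w6.png",im)
E
```

```text
[0.50145547 0.37657526 0.20576405] [-0.56167976 -0.25823859  0.49743265]
```

View pics/w6.png

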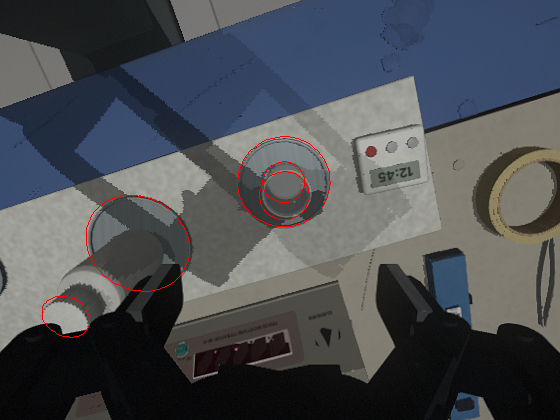

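The beaker (286,188) in the medium dish matches the overlay at (0.503, 0.379), and the white bottle stands in the large dish. Descending on the beaker.

Call:
send_rows --increments '[{"offset": [-0.02, 0.07, 0.6], "twist": 0, "claw": 1}, {"offset": [0, 0, 0.9], "twist": 0, "claw": 1}, {"offset": [0, 0, 0.9], "twist": 0, "claw": 1}, {"offset": [0, 0, 0.8], "twist": 0, "claw": 1}, {"offset": [0, 0, 0.6], "twist": 0, "claw": 1}]'

```text
time_s: 12.95
eef_pos: [0.5035, 0.3776, 0.0528]
tcp_rot: [-0.001, 0.153, 0.988, -0.001]
ft_force: [0.2, -0.4, 0.2]
width: 1.0
grasp_force: 0.0
```

Call:
send_rows --increments '[{"offset": [0, 0, 0.35], "twist": 0, "claw": 1}, {"offset": [0, 0, 0.15], "twist": 0, "claw": 1}, {"offset": [0, 0, 0], "twist": 0, "claw": 0.3}, {"offset": [0, 0, 0], "twist": 0, "claw": 0.3}, {"offset": [0, 0, 0], "twist": 0, "claw": 0.3}]' --grip_force 25

```text
time_s: 13.37
eef_pos: [0.5053, 0.38, 0.0365]
tcp_rot: [0.001, 0.152, 0.988, 0.001]
ft_force: [0.8, -0.2, 0.9]
width: 0.602
grasp_force: 0.0
```

Call:
send_rows --increments '[{"offset": [0, 0, 0], "twist": 0, "claw": 0.3}, {"offset": [0, 0, 0], "twist": 0, "claw": 0.3}, {"offset": [0, 0, 0], "twist": 0, "claw": 0.3}, {"offset": [0, 0, 0], "twist": 0, "claw": 0.3}]'

```text
time_s: 13.7
eef_pos: [0.5053, 0.3804, 0.0366]
tcp_rot: [0.001, 0.152, 0.988, 0.001]
ft_force: [1.0, -0.5, 6.9]
width: 0.484
grasp_force: 25.2
```

Call:
send_rows --increments '[{"offset": [0, 0, -0.3], "twist": 0, "claw": 0.3}, {"offset": [0, 0, -0.8], "twist": 0, "claw": 0.3}, {"offset": [0, 0, -0.9], "twist": 0, "claw": 0.3}, {"offset": [0, 0, -0.9], "twist": 0, "claw": 0.3}, {"offset": [0, 0, -0.9], "twist": 0, "claw": 0.3}]' --grip_force 30

```text
time_s: 14.12
eef_pos: [0.5034, 0.3796, 0.1892]
tcp_rot: [-0.0, 0.152, 0.988, -0.0]
ft_force: [0.4, 1.2, -0.4]
width: 0.479
grasp_force: 30.5
```

Call:
send_rows --increments '[{"offset": [0, 0, -0.7], "twist": 0, "claw": 0.3}, {"offset": [-0.12, -0.41, 0], "twist": 0, "claw": 0.3}, {"offset": [-0.24, -0.8, 0], "twist": 0, "claw": 0.3}, {"offset": [-0.24, -0.8, 0], "twist": 0, "claw": 0.3}, {"offset": [-0.24, -0.8, 0], "twist": 0, "claw": 0.3}]'

```text
time_s: 14.53
eef_pos: [0.5015, 0.2613, 0.2155]
tcp_rot: [0.0, 0.151, 0.989, -0.0]
ft_force: [-0.6, -0.0, -0.7]
width: 0.478
grasp_force: 30.5
```

Call:
send_rows --increments '[{"offset": [-0.24, -0.8, 0], "twist": 0, "claw": 0.3}, {"offset": [-0.24, -0.8, 0], "twist": 0, "claw": 0.3}, {"offset": [-0.24, -0.8, 0], "twist": 0, "claw": 0.3}, {"offset": [-0.24, -0.8, 0], "twist": 0, "claw": 0.3}, {"offset": [-0.24, -0.8, 0], "twist": 0, "claw": 0.3}]'

```text
time_s: 14.95
eef_pos: [0.4992, 0.0939, 0.2153]
tcp_rot: [0.0, 0.152, 0.988, -0.0]
ft_force: [-0.0, -1.1, 0.8]
width: 0.483
grasp_force: 30.5
```

Call:
send_rows --increments '[{"offset": [-0.24, -0.8, 0], "twist": 0, "claw": 0.3}, {"offset": [-0.24, -0.8, 0], "twist": 0, "claw": 0.3}, {"offset": [-0.15, -0.45, 0], "twist": 0, "claw": 0.3}, {"offset": [0, 0, 0], "twist": 0, "claw": 0.3}, {"offset": [0, 0, 0], "twist": 0, "claw": 0.3}]'

```text
time_s: 15.37
eef_pos: [0.4991, 0.0089, 0.2152]
tcp_rot: [-0.0, 0.153, 0.988, 0.0]
ft_force: [-0.2, 0.8, -1.6]
width: 0.482
grasp_force: 30.6
```

```bash
python3 - <<'E'
from h import *
s,r=tool(); print(s["eef_pos"],s["ft_force"])
c=cam("wrist"); im=c["img"][:,:,::-1].copy()
z=s["eef_pos"][2]-.0365
for x,y,rr,z in[(.498,.010,.038,.018),(.522,.208,.056,.018),(.523,.2085,.017,.146),(*s["eef_pos"][:2],.0215,.014+z),(*s["eef_pos"][:2],.0215,.07+z)]:
    cv2.polylines(im,[np.int32(proj(c,circ(x,y,z,rr)))],True,(0,0,255))
cv2.imwrite("pics/w7.png",im)
E
```

```text
[0.49908713 0.00890513 0.21519054] [-0.15220487  0.81083302 -1.64560063]
```

View pics/w7.png

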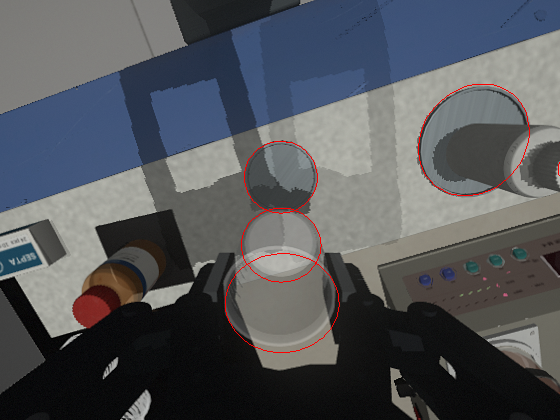

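The small dish (281,177) is empty and matches the overlay. The held beaker's base sits about 2–3 mm on the near side of the tool axis, so I shift slightly and lower it.

Call:
send_rows --increments '[{"offset": [-0.05, 0.04, 0.5], "twist": 0, "claw": 0.3}, {"offset": [0, 0, 0.9], "twist": 0, "claw": 0.3}, {"offset": [0, 0, 0.9], "twist": 0, "claw": 0.3}, {"offset": [0, 0, 0.8], "twist": 0, "claw": 0.3}, {"offset": [0, 0, 0.6], "twist": 0, "claw": 0.3}]'

```text
time_s: 15.83
eef_pos: [0.5005, 0.0123, 0.0648]
tcp_rot: [-0.001, 0.151, 0.989, 0.0]
ft_force: [0.7, 0.6, -0.1]
width: 0.478
grasp_force: 30.6
```

Call:
send_rows --increments '[{"offset": [0, 0, 0.4], "twist": 0, "claw": 0.3}, {"offset": [0, 0, 0.2], "twist": 0, "claw": 0.3}, {"offset": [0, 0, 0.08], "twist": 0, "claw": 0.3}, {"offset": [0, 0, 0], "twist": 0, "claw": 0.3}, {"offset": [0, 0, 0], "twist": 0, "claw": 0.3}]'

```text
time_s: 16.25
eef_pos: [0.5027, 0.011, 0.0406]
tcp_rot: [0.001, 0.151, 0.988, 0.0]
ft_force: [0.8, 0.3, -0.4]
width: 0.479
grasp_force: 30.6
```

Call:
send_rows --increments '[{"offset": [0, 0, 0.03], "twist": 0, "claw": 0.3}, {"offset": [0, 0, 0], "twist": 0, "claw": 0.3}, {"offset": [0, 0, 0], "twist": 0, "claw": 0.3}]'

```text
time_s: 16.5
eef_pos: [0.5025, 0.0105, 0.0393]
tcp_rot: [0.001, 0.152, 0.988, -0.0]
ft_force: [0.4, -0.5, -0.2]
width: 0.484
grasp_force: 30.6
```

Call:
send_rows --increments '[{"offset": [0.04, -0.01, 0.03], "twist": 0, "claw": 0.3}, {"offset": [0, 0, 0.03], "twist": 0, "claw": 0.3}, {"offset": [0, 0, 0], "twist": 0, "claw": 0.3}, {"offset": [0, 0, 0], "twist": 0, "claw": 0.3}]'

```text
time_s: 16.83
eef_pos: [0.5004, 0.0106, 0.0366]
tcp_rot: [0.0, 0.152, 0.988, -0.0]
ft_force: [-0.5, -0.0, 6.7]
width: 0.481
grasp_force: 30.9
```

Call:
send_rows --increments '[{"offset": [0, 0, 0], "twist": 0, "claw": 1}, {"offset": [0, 0, 0], "twist": 0, "claw": 1}, {"offset": [0, 0, 0], "twist": 0, "claw": 1}, {"offset": [0, 0, 0], "twist": 0, "claw": 1}, {"offset": [0, 0, 0], "twist": 0, "claw": 1}]'

```text
time_s: 17.25
eef_pos: [0.5002, 0.0107, 0.036]
tcp_rot: [-0.0, 0.152, 0.988, -0.0]
ft_force: [0.2, -0.4, -0.4]
width: 0.998
grasp_force: 0.0
```

Call:
send_rows --increments '[{"offset": [0, 0, -0.4], "twist": 0, "claw": 1}, {"offset": [0, 0, -0.9], "twist": 0, "claw": 1}, {"offset": [0, 0, -1], "twist": 0, "claw": 1}, {"offset": [0, 0, -1], "twist": 0, "claw": 1}, {"offset": [0, 0, -1], "twist": 0, "claw": 1}]'

```text
time_s: 17.67
eef_pos: [0.4996, 0.0108, 0.2097]
tcp_rot: [-0.0, 0.152, 0.988, -0.0]
ft_force: [0.5, 0.6, 0.5]
width: 1.002
grasp_force: 0.0
```

Call:
send_rows --increments '[{"offset": [0, 0, -0.5], "twist": 0, "claw": 1}, {"offset": [-0.3, -0.5, 0], "twist": 0, "claw": 1}, {"offset": [-0.4, -0.8, 0], "twist": 0, "claw": 1}, {"offset": [-0.4, -0.8, 0], "twist": 0, "claw": 1}, {"offset": [-0.4, -0.8, 0], "twist": 0, "claw": 1}]'

```text
time_s: 18.08
eef_pos: [0.5227, -0.119, 0.2285]
tcp_rot: [0.0, 0.151, 0.989, -0.0]
ft_force: [0.1, -0.0, 0.2]
width: 1.004
grasp_force: 0.0
```

Call:
send_rows --increments '[{"offset": [-0.4, -0.7, 0], "twist": 0, "claw": 1}, {"offset": [-0.24, -0.28, 0], "twist": 0, "claw": 1}, {"offset": [0, 0, 0], "twist": 0, "claw": 1}, {"offset": [0, 0, 0], "twist": 0, "claw": 1}]'

```text
time_s: 18.42
eef_pos: [0.5351, -0.1629, 0.2277]
tcp_rot: [-0.001, 0.153, 0.988, 0.0]
ft_force: [-0.4, -0.4, -0.9]
width: 1.0
grasp_force: 0.0
```

```bash
python3 - <<'E'
from h import *
s,r=tool(); print(s["eef_pos"],s["ft_force"])
c=cam("wrist"); im=c["img"][:,:,::-1].copy()
for x,y,rr,z in[(.498,.010,.038,.018),(.498,.01,.0215,.014),(.498,.01,.0215,.07),(.5345,-.1635,.0165,.122),(.5345,-.1635,.0255,.014)]:
    cv2.polylines(im,[np.int32(proj(c,circ(x,y,z,rr)))],True,(0,0,255))
cv2.imwrite("pics/w8.png",im)
E
```

```text
[ 0.53514363 -0.1629083   0.22768361] [-0.40422493 -0.39008531 -0.86680804]
```

View pics/w8.png

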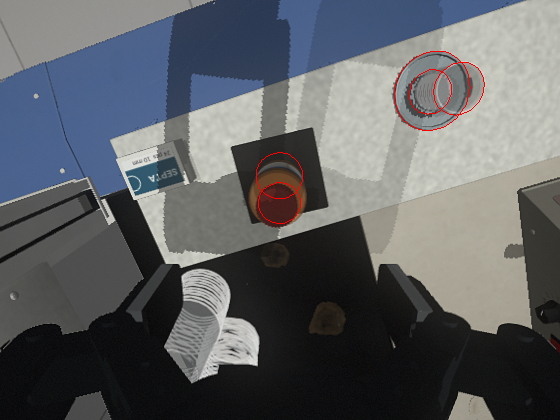

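The beaker stands centred in the small dish (432,91), and the amber bottle (279,203) is on the pad where expected. Gripping the amber bottle.

Call:
send_rows --increments '[{"offset": [0.03, -0.02, 0.6], "twist": 0, "claw": 1}, {"offset": [0, 0, 0.9], "twist": 0, "claw": 1}, {"offset": [0, 0, 0.9], "twist": 0, "claw": 1}, {"offset": [0, 0, 0.8], "twist": 0, "claw": 1}, {"offset": [0, 0, 0.6], "twist": 0, "claw": 1}]'

```text
time_s: 18.88
eef_pos: [0.5321, -0.1606, 0.0738]
tcp_rot: [-0.002, 0.151, 0.989, 0.001]
ft_force: [0.4, 0.2, 0.3]
width: 0.997
grasp_force: 0.0
```

Call:
send_rows --increments '[{"offset": [0, 0, 0.3], "twist": 0, "claw": 1}, {"offset": [0, 0, 0.14], "twist": 0, "claw": 1}, {"offset": [0, 0, 0], "twist": 0, "claw": 0.3}, {"offset": [0, 0, 0], "twist": 0, "claw": 0.3}, {"offset": [0, 0, 0], "twist": 0, "claw": 0.3}]' --grip_force 45

```text
time_s: 19.3
eef_pos: [0.5349, -0.1633, 0.0598]
tcp_rot: [0.001, 0.151, 0.988, -0.0]
ft_force: [-0.9, -4.1, 3.0]
width: 0.606
grasp_force: 2.1
```

Call:
send_rows --increments '[{"offset": [0, 0, 0], "twist": 0, "claw": 0.3}, {"offset": [0, 0, 0], "twist": 0, "claw": 0.3}, {"offset": [0, 0, 0], "twist": 0, "claw": 0.3}, {"offset": [0, 0, 0], "twist": 0, "claw": 0.3}]'

```text
time_s: 19.63
eef_pos: [0.535, -0.1634, 0.0601]
tcp_rot: [0.001, 0.152, 0.988, -0.0]
ft_force: [-0.8, 2.4, 7.0]
width: 0.575
grasp_force: 46.9
```

Call:
send_rows --increments '[{"offset": [0, 0, -0.3], "twist": 0, "claw": 0.3}, {"offset": [0, 0, -0.8], "twist": 0, "claw": 0.3}, {"offset": [0, 0, -0.9], "twist": 0, "claw": 0.3}, {"offset": [0, 0, -0.9], "twist": 0, "claw": 0.3}, {"offset": [0, 0, -0.9], "twist": 0, "claw": 0.3}]'

```text
time_s: 20.05
eef_pos: [0.5333, -0.1632, 0.2122]
tcp_rot: [-0.0, 0.152, 0.988, -0.0]
ft_force: [-0.3, -0.1, -2.4]
width: 0.574
grasp_force: 47.9
```

Call:
send_rows --increments '[{"offset": [0, 0, -0.7], "twist": 0, "claw": 0.3}, {"offset": [0.14, 0.4, 0], "twist": 0, "claw": 0.3}, {"offset": [0.3, 0.79, 0], "twist": 0, "claw": 0.3}, {"offset": [0.3, 0.79, 0], "twist": 0, "claw": 0.3}, {"offset": [0.3, 0.79, 0], "twist": 0, "claw": 0.3}]'

```text
time_s: 20.47
eef_pos: [0.527, -0.0443, 0.239]
tcp_rot: [0.0, 0.153, 0.988, -0.0]
ft_force: [0.1, 0.7, -2.2]
width: 0.574
grasp_force: 47.9
```

Call:
send_rows --increments '[{"offset": [0.3, 0.79, 0], "twist": 0, "claw": 0.3}, {"offset": [0.3, 0.79, 0], "twist": 0, "claw": 0.3}, {"offset": [0.3, 0.79, 0], "twist": 0, "claw": 0.3}, {"offset": [0.3, 0.79, 0], "twist": 0, "claw": 0.3}, {"offset": [0.3, 0.79, 0], "twist": 0, "claw": 0.3}]'

```text
time_s: 20.88
eef_pos: [0.517, 0.1249, 0.2387]
tcp_rot: [0.0, 0.152, 0.988, -0.0]
ft_force: [0.7, -1.0, -2.6]
width: 0.574
grasp_force: 47.9
```

Call:
send_rows --increments '[{"offset": [0.3, 0.79, 0], "twist": 0, "claw": 0.3}, {"offset": [0.3, 0.79, 0], "twist": 0, "claw": 0.3}, {"offset": [0.3, 0.79, 0], "twist": 0, "claw": 0.3}, {"offset": [0.3, 0.79, 0], "twist": 0, "claw": 0.3}, {"offset": [0.3, 0.79, 0], "twist": 0, "claw": 0.3}]'

```text
time_s: 21.3
eef_pos: [0.5072, 0.2936, 0.2386]
tcp_rot: [0.0, 0.152, 0.988, -0.0]
ft_force: [0.3, 0.1, -2.4]
width: 0.574
grasp_force: 47.9
```

Call:
send_rows --increments '[{"offset": [0.3, 0.79, 0], "twist": 0, "claw": 0.3}, {"offset": [0.3, 0.79, 0], "twist": 0, "claw": 0.3}, {"offset": [0.22, 0.44, 0], "twist": 0, "claw": 0.3}, {"offset": [0, 0, 0], "twist": 0, "claw": 0.3}, {"offset": [0, 0, 0], "twist": 0, "claw": 0.3}]'

```text
time_s: 21.72
eef_pos: [0.5002, 0.3798, 0.2382]
tcp_rot: [-0.0, 0.151, 0.989, -0.0]
ft_force: [-0.0, 0.1, -2.5]
width: 0.573
grasp_force: 48.0
```

```bash
python3 - <<'E'
from h import *
s,r=tool(); print(s["eef_pos"],s["ft_force"])
c=cam("wrist"); im=c["img"][:,:,::-1].copy()
for x,y,rr,z in[(.504,.379,.047,.018),(.522,.208,.056,.018),(.522,.208,.0275,.014)]:
    cv2.polylines(im,[np.int32(proj(c,circ(x,y,z,rr)))],True,(0,0,255))
cv2.imwrite("pics/w9.png",im)
E
```

```text
[0.50016159 0.37976413 0.23819446] [-0.01699855  0.13017399 -2.54885352]
```

View pics/w9.png

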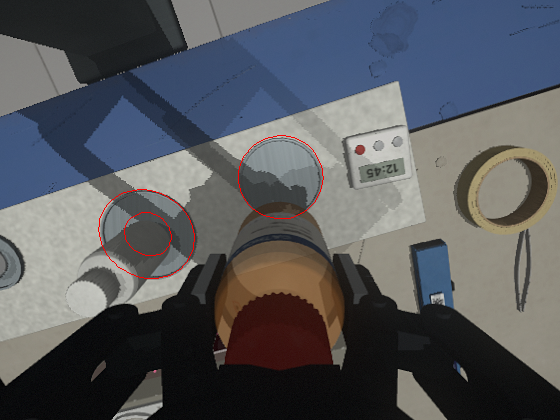

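The medium dish (281,178) is empty and matches; the white bottle's foot is centred in the large dish (148,234). Correcting x and lowering the amber bottle.

Call:
send_rows --increments '[{"offset": [-0.06, 0, 0.5], "twist": 0, "claw": 0.3}, {"offset": [0, 0, 0.9], "twist": 0, "claw": 0.3}, {"offset": [0, 0, 0.9], "twist": 0, "claw": 0.3}, {"offset": [0, 0, 0.8], "twist": 0, "claw": 0.3}, {"offset": [0, 0, 0.6], "twist": 0, "claw": 0.3}]'

```text
time_s: 22.18
eef_pos: [0.5021, 0.3758, 0.088]
tcp_rot: [-0.001, 0.153, 0.988, -0.001]
ft_force: [0.3, 0.0, -3.7]
width: 0.576
grasp_force: 48.0
```

Call:
send_rows --increments '[{"offset": [0, 0, 0.4], "twist": 0, "claw": 0.3}, {"offset": [0, 0, 0.2], "twist": 0, "claw": 0.3}, {"offset": [0, 0, 0.08], "twist": 0, "claw": 0.3}, {"offset": [0, 0, 0], "twist": 0, "claw": 0.3}, {"offset": [0, 0, 0], "twist": 0, "claw": 0.3}]'

```text
time_s: 22.6
eef_pos: [0.5042, 0.3784, 0.0645]
tcp_rot: [0.001, 0.152, 0.988, 0.001]
ft_force: [0.2, 0.1, -3.3]
width: 0.577
grasp_force: 48.0
```

Call:
send_rows --increments '[{"offset": [0, 0, 0.04], "twist": 0, "claw": 0.3}, {"offset": [0, 0, 0], "twist": 0, "claw": 0.3}, {"offset": [0, 0, 0], "twist": 0, "claw": 0.3}]'

```text
time_s: 22.85
eef_pos: [0.5036, 0.3787, 0.0626]
tcp_rot: [0.001, 0.152, 0.988, 0.0]
ft_force: [-0.8, 0.2, -2.8]
width: 0.573
grasp_force: 48.0
```

Call:
send_rows --increments '[{"offset": [0, 0, 0.03], "twist": 0, "claw": 0.3}, {"offset": [0, 0, 0.03], "twist": 0, "claw": 0.3}, {"offset": [0, 0, 0], "twist": 0, "claw": 0.3}, {"offset": [0, 0, 0], "twist": 0, "claw": 0.3}]'

```text
time_s: 23.18
eef_pos: [0.5036, 0.3786, 0.0601]
tcp_rot: [0.0, 0.152, 0.988, 0.0]
ft_force: [-0.2, -1.2, 5.9]
width: 0.579
grasp_force: 48.8
```

Contact. I'll release, rise and take a last look from a little way off.

Call:
send_rows --increments '[{"offset": [0, 0, 0], "twist": 0, "claw": 1}, {"offset": [0, 0, 0], "twist": 0, "claw": 1}, {"offset": [0, 0, 0], "twist": 0, "claw": 1}, {"offset": [0, 0, 0], "twist": 0, "claw": 1}, {"offset": [0, 0, 0], "twist": 0, "claw": 1}]'

```text
time_s: 23.6
eef_pos: [0.5031, 0.3784, 0.0591]
tcp_rot: [-0.0, 0.152, 0.988, -0.0]
ft_force: [0.1, 0.2, 0.0]
width: 1.001
grasp_force: 0.0
```

Call:
send_rows --increments '[{"offset": [0, 0, -0.4], "twist": 0, "claw": 1}, {"offset": [0, 0, -0.9], "twist": 0, "claw": 1}, {"offset": [0, 0, -1], "twist": 0, "claw": 1}, {"offset": [0, 0, -1], "twist": 0, "claw": 1}, {"offset": [0, 0, -1], "twist": 0, "claw": 1}]'

```text
time_s: 24.02
eef_pos: [0.5027, 0.3782, 0.2328]
tcp_rot: [-0.0, 0.152, 0.988, -0.0]
ft_force: [0.4, -0.5, 1.2]
width: 1.0
grasp_force: 0.0
```

Call:
send_rows --increments '[{"offset": [0.8, 0, 0], "twist": 0, "claw": 1}, {"offset": [0.8, 0, 0], "twist": 0, "claw": 1}, {"offset": [0.8, 0, 0], "twist": 0, "claw": 1}, {"offset": [0, 0, 0], "twist": 0, "claw": 1}, {"offset": [0, 0, 0], "twist": 0, "claw": 1}]'

```text
time_s: 24.43
eef_pos: [0.41, 0.4075, 0.2314]
tcp_rot: [-0.0, 0.151, 0.989, -0.0]
ft_force: [0.4, 0.4, 0.0]
width: 0.999
grasp_force: 0.0
```

```bash
python3 - <<'E'
from h import *
s,r=tool(); print(s["eef_pos"],s["ft_force"],s["time_s"])
L=[(.504,.379,.047,.018),(.504,.379,.0165,.122),(.522,.208,.056,.018),(.522,.208,.017,.146),(.498,.01,.038,.018),(.498,.01,.0215,.07)]
o=[]
for n in("wrist","top"):
    c=cam(n); im=c["img"][:,:,::-1].copy()
    for x,y,rr,z in L: cv2.polylines(im,[np.int32(proj(c,circ(x,y,z,rr))*8)],True,(0,0,255),1,cv2.LINE_AA,3)
    o.append(im)
o[1]=cv2.resize(o[1][180:285,100:350],(560,235))
o[0]=o[0][:360]
cv2.imwrite("pics/w10.png",np.vstack(o))
E
```

```text
[0.40999328 0.40754022 0.23144637] [0.37980606 0.39232948 0.00083887] 24.4333
```

View pics/w10.png

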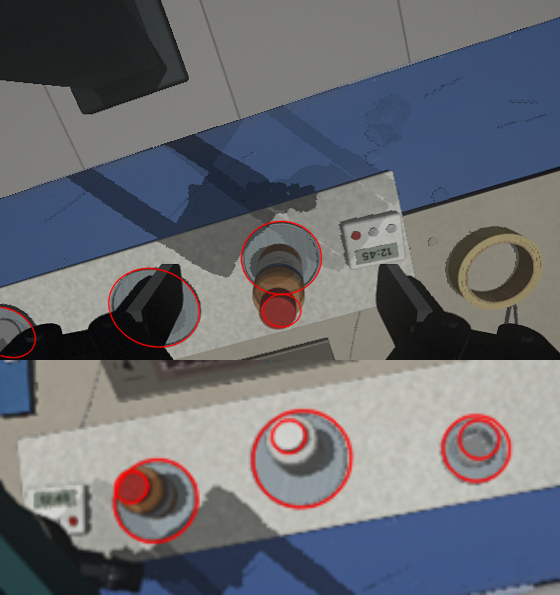

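All three vessels stand upright with their caps or rims on the centred overlays: amber (133,486), white (290,436), beaker (478,440). The timer hasn't moved. Handing in.

```bash
python3 -c "
from rig import ctrl
print(ctrl.sign_off())"
```

```text
the job is handed in; nothing more can be done
None
```

The job is handed in: in the last pictures the white bottle stood upright in the middle of the largest dish, the brown bottle in the medium dish and the beaker in the smallest, with the timer and card box not touched, after about 24 s of the 125 s allowed.

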